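# Set the throwing order and ring the players in

### The job

Set the throwing order for the next leg on the ledge's peg markers: gently push the red peg fully home, then the white one, then the blue one, leaving the black peg standing. After that, call the players by lightly pressing the button on top of the copper bell until it rings, and let it go. Nothing is to be picked up or shifted: the bell, the dart pot, the flight punch and the two dart shafts stay where they are.

Things in the scene. Friction and masses are not known exactly. Their poses are not given: they have to be found in the camera images.
- marker_red: throw-order marker with the red head: oak block 54 x 54 mm, 28 mm high (brass collar to 30 mm), fixed to the copper ledge; origin at the centre of its underside, on the ledge's top face (30 mm above the table), z up. Its maple peg is captive in the middle
- peg_red (a joint): how far the red-headed peg has been pushed down, m: 0 standing up, 0.012 fully home. Starts between 0 and 0.002. No spring: it slides with about 2.5 N of friction and stays where it is left
- peg_red_top (a point): centre of the flat top (22 mm across) of the red peg's round head (26 mm across, 16 mm high); it rides down with the peg. 60 mm above the ledge at joint 0, 48 mm when fully home
- marker_white: throw-order marker with the white head: oak block 54 x 54 mm, 28 mm high (brass collar to 30 mm), fixed to the copper ledge; origin at the centre of its underside, on the ledge's top face (30 mm above the table), z up. Its maple peg is captive in the middle
- peg_white (a joint): how far the white-headed peg has been pushed down, m: 0 standing up, 0.012 fully home. Starts between 0 and 0.002. No spring: it slides with about 2.5 N of friction and stays where it is left
- peg_white_top (a point): centre of the flat top (22 mm across) of the white peg's round head (26 mm across, 16 mm high); it rides down with the peg. 60 mm above the ledge at joint 0, 48 mm when fully home
- marker_blue: throw-order marker with the blue head: oak block 54 x 54 mm, 28 mm high (brass collar to 30 mm), fixed to the copper ledge; origin at the centre of its underside, on the ledge's top face (30 mm above the table), z up. Its maple peg is captive in the middle
- peg_blue (a joint): how far the blue-headed peg has been pushed down, m: 0 standing up, 0.012 fully home. Starts between 0 and 0.002. No spring: it slides with about 2.5 N of friction and stays where it is left
- peg_blue_top (a point): centre of the flat top (22 mm across) of the blue peg's round head (26 mm across, 16 mm high); it rides down with the peg. 60 mm above the ledge at joint 0, 48 mm when fully home
- marker_black: throw-order marker with the black head: oak block 54 x 54 mm, 28 mm high (brass collar to 30 mm), fixed to the copper ledge; origin at the centre of its underside, on the ledge's top face (30 mm above the table), z up. Its maple peg is captive in the middle
- peg_black (a joint): how far the black-headed peg has been pushed down, m: 0 standing up, 0.012 fully home. Starts between 0 and 0.002. No spring: it slides with about 2.5 N of friction and stays where it is left
- peg_black_top (a point): centre of the flat top (22 mm across) of the black peg's round head (26 mm across, 16 mm high); it rides down with the peg. 60 mm above the ledge at joint 0, 48 mm when fully home
- bell: squat copper bar bell, 85 mm across, standing loose on the ledge, about 0.5 kg; origin at the centre of its underside, z up
- bell_button (a joint): how far the bell's button is pressed, m: 0 at rest, 0.006 at its stop; a spring of 1.5 N at rest rising to 4.5 N at the stop brings it back; it rings from 0.003
- bell_top (a point): centre of the top of the bell's round brass button (22 mm across), 65 mm above the ledge at rest; it moves down with the button
- dart_pot: green stoneware dart pot, 82 mm across, 90 mm high, with three darts whose flights reach 150 mm above the ledge; stands loose; origin at the centre of its underside
- punch: nickel-plated flight punch, plier-like, about 115 mm long, 40 mm wide, 36 mm high, lying loose on the ledge; origin at its underside near the middle, jaws to its +x
- shaft_a: tortoiseshell-effect dart shaft, a chunky square bar 44 x 12 x 12 mm with an 8 mm long thin steel stub at its +x end, lying loose on the ledge; origin at the centre of its underside
- shaft_b: tortoiseshell-effect dart shaft, a chunky square bar 44 x 12 x 12 mm with an 8 mm long thin steel stub at its +x end, lying loose on the ledge; origin at the centre of its underside

How it is judged:
By the outcome, as a careful person would: the job done as asked, in the order asked, and still so for the second after the job is handed in, with the robot touching nothing.
It also fails if it takes over 58 s, if anything falls off the work surface, if the arm or the gripper's body presses on something with over 40 N, if the wrist force passes 120 N, or if a joint passes its speed limit or range.

### The arm

A 6-joint arm with a two-finger parallel gripper is mounted at the origin on the work surface. World frame = base frame: x ahead of the robot, y to its left, z up, the work surface at z = 0. Lengths are in m, angles in rad, forces in N, time in s.
With the tool pointing down it reaches from about 0.375 to 0.75 m from the base axis. Payload 9 kg.
Tool frame: the origin (TCP) lies at the very end of the fingers, on their centre line; the grasp point (between the pads) lies 19 mm behind it; x points along the fingers, y is the direction in which the jaws open and shut, and the axes are right-handed (so a half turn about x gives the same grasp; the last joint's range is limited). The gripper opens to 85 mm and grips with 20 to 120 N. Pads are 22 mm wide; open, the fingers measure 114 mm over their backs; the gripper's body (76 mm by 85 mm) begins 54 mm behind the grasp point. The pads swing forward as they close: fully open they stand 13 mm farther back than shut.
Start: joints at [-1.341, 0.104, 0.097, 1.564, 0, 1.353], TCP at [0.26, -0.541, 0.231] pointing down, gripper open.
Joint ranges: [-2.99, 2.99], [-0.84, 1.86], [-1.1, 1.16], [-1.84, 2.11], [-1.51, 1.56], [-3.14, 3.14]. Speed limits (rad/s): [2.22, 2.22, 2.57, 3.14, 3.14, 3.14].

### API

Orientations are given as a unit quaternion [x, y, z, w].
In Python, from rig import * gives the robot as it stands. The module is installed in compiled form; this text tells all that it offers.
- The arm moves only by the shell command python3 -m crank 'ROWS' [FORCE]. ROWS is JSON, a list of rows, each a list of 3 entries, a list of its own where there are three numbers: the turn, a rotation vector about the tool's x, y, z in rad, then the shift along the tool's x, y, z in m, then the finger opening in m, from 0 to 0.0854. In form: [[[rx, ry, rz], [x, y, z], jaw], ...]. A call has 1 to 5 rows; each row is the pose to reach, as a shift and turn from the pose commanded when the call began, along the tool's axes at that moment; what a row does not reach only later rows make up. A row lasts 1/8 s, in which the tool goes at most 62.5 mm and 10.7 degrees, less where a joint would pass 70% of its speed; a pose out of reach is approached as far as the arm can. A call with a gripper value outside its range is refused whole. The fingers move at their own pace and stop on an object; FORCE is the grip in N (left out, the last holds). Time passes only in rows, so rows that repeat a pose let the fingers close. It gives the time, the measured TCP pose, the force and the opening at its end, in the units of the state.
- state(): the state, without advancing time (a new reading comes with each control period).
- snapshot(name): name is "scene" or "top" or "wrist"; returns the picture (480x640x3 uint8, red, green, blue); there is no depth.
- camera_model(name): a dict with "vfov" (degrees; the focal length in pixels is half the picture's height over the tangent of half this angle, whatever the lens; pixels are square), "cx", "cy" (the principal point, pixels), "R" (3x3) and "t" (3): a world point X has camera coordinates R X + t; the wrist camera has in their place "hand_eye" (4x4, takes a point from camera to tool coordinates, whose origin is the TCP and whose axes are the tool frame's). Camera axes: x right, y down, z forward; pixel columns grow to the right and rows downward; lengths in m; the calibration is good to about 2 mm. A picture is of the moment at which its call begins: read the wrist's pose just before it. camera_model takes no time and is no camera call.
- job_done(): hands the job in, once; it reports no verdict.
The state is a dict: "time_s": time; "joints": joint angles; "qd": joint speeds; "tau": joint torques, N m; "ee_pos": TCP position; "tcp_rot": TCP orientation; "force": force on the tool from outside, world axes, zero at the start; "moment": the same for the moment, N m; "gripper_width": opening from 0.0 (shut) to 1.0 (fully open).
Only numpy, scipy, OpenCV 4.12 (cv2) and the standard library are available. Lean on these libraries where they do the work, as an engineer would, in place of code of your own. Each camera call takes 0.05 s, during which the arm holds its last target.

## Working session

There is one attempt and no reset: what is moved stays moved. The work goes in short steps, Python scripts to look and compute and a shell command to move; the robot and the scene stay as the last step left them, time stands still between calls to the robot, and variables do not carry over. Pictures are saved under pics/ and viewed, and the job is handed in when it is done.

```bash
mkdir -p pics
python3 - <<'E'
from rig import *
import cv2
s=state();print(s)
for n in ("scene","top","wrist"):
    im=snapshot(n);cv2.imwrite(f"pics/{n}0.png",im[:,:,::-1]);print(n,camera_model(n))
E
```

```text
{'time_s': 0.0, 'joints': array([-1.34073611e+00,  1.04701554e-01,  9.64653735e-02,  1.56389730e+00,
       -3.97396573e-05,  1.35310050e+00]), 'qd': array([-1.88352592e-03, -3.93641936e-04, -8.21235157e-04,  4.43773411e-04,
        1.78160512e-03, -3.27854775e-05]), 'tau': array([-2.40217241e-04, -5.56930590e+01,  5.03649867e+01,  1.69536530e-02,
       -3.62407300e-04,  8.60058904e-07]), 'ee_pos': array([ 0.25968763, -0.54051784,  0.23051886]), 'tcp_rot': array([-0.68944296, -0.15745919,  0.68947691, -0.15651388]), 'force': array([-0.023679  , -0.53982638,  0.35713364]), 'moment': array([-0.02130941, -0.03052429,  0.02081518]), 'gripper_width': 1.001062697367169}
scene {'vfov': 45.18747132015559, 'cx': 321.86487099016824, 'cy': 233.84776436247884, 'R': array([[ 0.74525094,  0.66670595, -0.01020826],
       [ 0.48504153, -0.55256263, -0.67779736],
       [-0.45753223,  0.50017769, -0.73517789]]), 't': array([-0.44587119, -0.20432274,  1.57879299])}
top {'vfov': 54.02586733989447, 'cx': 314.4486334197815, 'cy': 235.08223666278593, 'R': array([[ 1.60328607e-03, -9.99949047e-01, -9.96654177e-03],
       [-9.97938539e-01, -9.60479998e-04, -6.41696900e-02],
       [ 6.41568477e-02,  1.00488785e-02, -9.97889232e-01]]), 't': array([-0.00906738,  0.57410637,  1.11098031])}
wrist {'vfov': 61.887360716018094, 'cx': 317.86360318809255, 'cy': 239.74500436662194, 'hand_eye': array([[-1.98806921e-04, -3.28355890e-01,  9.44554059e-01,
        -1.42351796e-01],
       [ 9.99998799e-01, -1.51711695e-03, -3.16919504e-04,
        -9.07010636e-04],
       [ 1.53706136e-03,  9.44552861e-01,  3.28355797e-01,
        -8.56350238e-02],
       [ 0.00000000e+00,  0.00000000e+00,  0.00000000e+00,
         1.00000000e+00]])}
```

View pics/scene0.png

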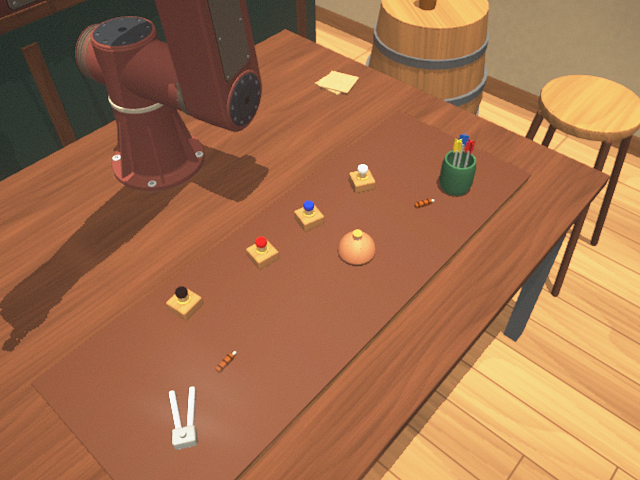

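View pics/top0.png

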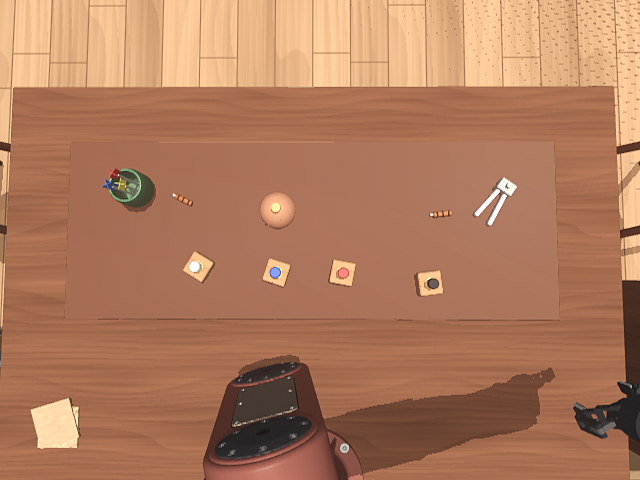

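View pics/wrist0.png

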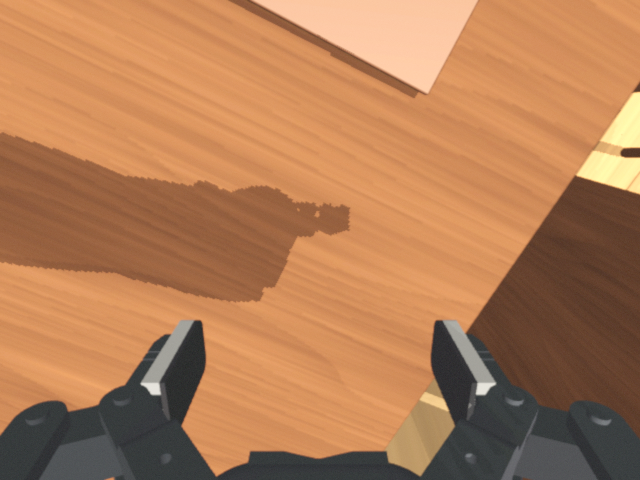

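The scene and top views show the white peg at about (195,267) in top, blue (275,272), red (343,272), black (432,284) and the bell button (275,208). The pot, the punch and the shafts stand well away from the pegs.

```bash
cat > h.py <<'E'
import numpy as np, cv2
from rig import *
def ray(n,u,v):
    c=camera_model(n);f=240/np.tan(np.radians(c['vfov'])/2)
    d=np.array([(u-c['cx'])/f,(v-c['cy'])/f,1.]);R=np.array(c['R']);return -R.T@c['t'],R.T@d
def plane(n,u,v,z):
    o,d=ray(n,u,v);return o+d*(z-o[2])/d[2]
def tri(a,b):
    A=np.zeros((3,3));B=np.zeros(3);L=[ray('top',*a),ray('scene',*b)]
    for o,d in L:
        d=d/np.linalg.norm(d);M=np.eye(3)-np.outer(d,d);A+=M;B+=M@o
    x=np.linalg.solve(A,B);return x,[round(1000*np.linalg.norm(np.cross(x-o,d/np.linalg.norm(d))),1) for o,d in L]
E
python3 - <<'E'
import cv2,numpy as np
rois={'top':dict(white=(195,267),blue=(275,272),red=(343,272),black=(432,284),bell=(275,208)),
'scene':dict(white=(363,170),blue=(309,207),red=(262,243),black=(182,293),bell=(357,234))}
for n,d in rois.items():
    im=cv2.imread(f'pics/{n}0.png')
    t=[]
    for k,(u,v) in d.items():
        t.append(cv2.resize(im[v-20:v+20,u-20:u+20],(260,260),interpolation=cv2.INTER_NEAREST))
    t.append(np.zeros_like(t[0]))
    cv2.imwrite(f'pics/z_{n}.png',np.vstack([np.hstack(t[:3]),np.hstack(t[3:])]))
E
```

```text
(no output)
```

View pics/z_top.png

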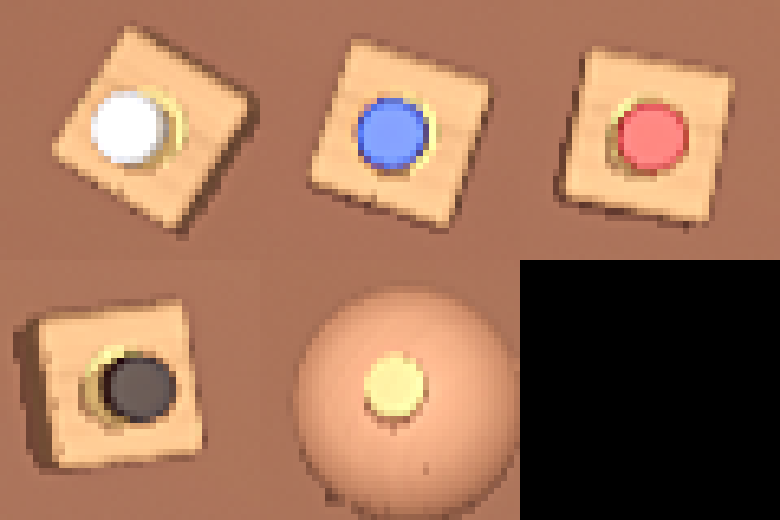

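View pics/z_scene.png

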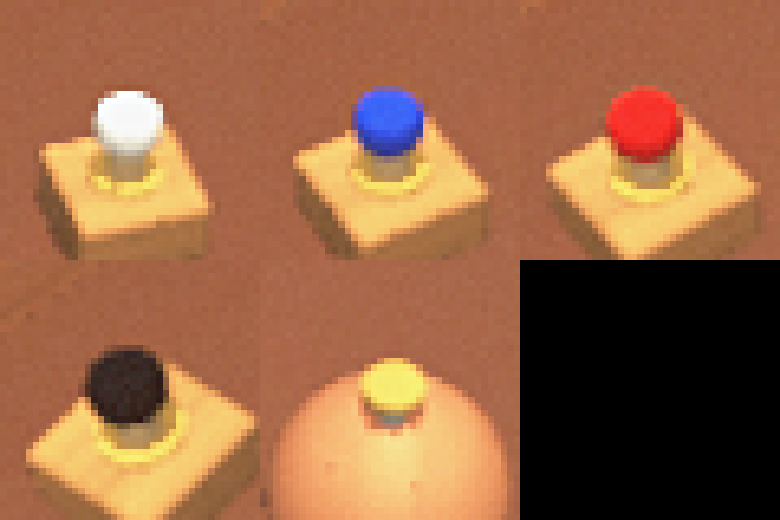

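Run:
```python
from h import *
from scipy.spatial.transform import Rotation as Rn
im=cv2.imread('pics/top0.png');hsv=cv2.cvtColor(im,cv2.COLOR_BGR2HSV).astype(int)
H,S,V=[hsv[...,i] for i in range(3)]
sc=dict(white=(195,267),blue=(275,272),red=(343,272),black=(432,284),bell=(275,208))
m=dict(white=(S<40)&(V>200),blue=(H>100)&(H<130)&(S>90),red=((H<6)|(H>172))&(S>115)&(V>200),black=(V<75),bell=(H>20)&(H<35)&(S>90)&(V>220))
for k,(u,v) in sc.items():
    q=m[k][v-9:v+10,u-9:u+10];y,x=np.nonzero(q);U=u-9+x.mean();W=v-9+y.mean()
    p=plane('top',U,W,0.095 if k=='bell' else 0.088)
    print(k,q.sum(),round(U,1),round(W,1),p.round(4))
s=state();R=Rn.from_quat(s['tcp_rot']).as_matrix();print(R.round(3))
# scene tri, tops by eye from zooms
for k,a,b in [('white',(195-.5,266.2),(363-.5,170-4+.0)),('red',(343-20+131/6.5-.5,252+137/6.5-.5),(242+124/6.5-.5,223+103/6.5-.5)),('bell',(255+134/6.5-.5,188+125/6.5-.5),(337+133/6.5-.5,214+116/6.5-.5))]:
    print(k,tri(a,b))
```

```text
white 93 193.9 266.1 [0.4996 0.2617 0.088 ]
blue 93 274.8 272.0 [0.4866 0.0798 0.088 ]
red 83 342.7 272.5 [ 0.4857 -0.0724  0.088 ]
black 14 430.2 282.9 [ 0.4631 -0.2675  0.088 ]
bell 19 274.3 207.6 [0.6309 0.0812 0.095 ]
[[-0.     0.433 -0.901]
 [ 0.001 -0.901 -0.433]
 [-1.    -0.001 -0.   ]]
white (array([0.49964318, 0.26044201, 0.08920581]), [np.float64(0.5), np.float64(0.5)])
red (array([ 0.48556248, -0.0722713 ,  0.09052517]), [np.float64(0.1), np.float64(0.1)])
bell (array([0.63252706, 0.07894176, 0.09504294]), [np.float64(0.6), np.float64(0.6)])
```

```bash
python3 -m crank '[[[0.15,0,0],[0,-0.03,-0.04],0],[[0.3,0,0],[0,-0.065,-0.081],0],[[0.448,0,0],[0,-0.10,-0.125],0],[[0.448,0,0],[0,-0.135,-0.17],0],[[0.448,0,0],[0,-0.17,-0.213],0]]' 20; python3 -c "
from rig import *
print(state()['tcp_rot'],state()['joints'])"
```

```text
time_s: 0.78
ee_pos: [0.3787, -0.2937, 0.2311]
tcp_rot: [0.707, -0.0, -0.707, -0.0]
force: [-0.3, -0.3, 0.4]
gripper_width: -0.0
[ 7.07158587e-01 -1.99544671e-04 -7.07054923e-01 -1.69803303e-04] [-9.33547259e-01 -2.66229097e-01 -2.55107853e-01  1.58179651e+00
  9.27723083e-05  2.20856774e+00]
```

```bash
python3 -m crank '[[[0,0,0],[0,-0.05,-0.024],0],[[0,0,0],[0,-0.105,-0.051],0],[[0,0,0],[0.02,-0.16,-0.078],0],[[0,0,0],[0.06,-0.2213,-0.107],0],[[0,0,0],[0.06,-0.2213,-0.107],0]]'
python3 - <<'E'
from h import *
from scipy.spatial.transform import Rotation as Rn
s=state();im=snapshot('wrist');cv2.imwrite('pics/w1.png',im[:,:,::-1])
R=Rn.from_quat(s['tcp_rot']).as_matrix();print(s['ee_pos'],R.round(4),s['force'])
E
```

```text
time_s: 1.4
ee_pos: [0.4849, -0.071, 0.1691]
tcp_rot: [-0.706, -0.002, 0.708, -0.001]
force: [-0.5, -0.2, 0.6]
gripper_width: 0.003
[ 0.48489958 -0.07103779  0.16912974] [[-0.0025  0.0032 -1.    ]
 [ 0.0014 -1.     -0.0032]
 [-1.     -0.0014  0.0025]] [-0.46985741 -0.23706735  0.55643374]
```

View pics/w1.png

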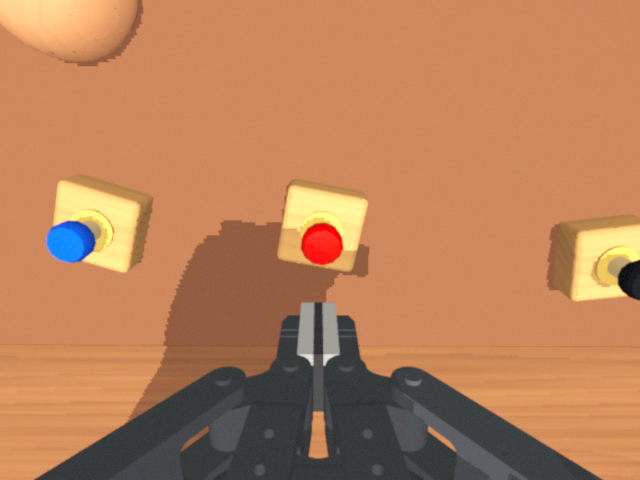

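The wrist view shows red's top at about (322,243) and blue's at (71,241), with the shut fingertips at about (318,310). I'll measure these.

```bash
cat >> h.py <<'E'
from scipy.spatial.transform import Rotation as Rn
def wplane(s,u,v,z):
    c=camera_model('wrist');f=240/np.tan(np.radians(c['vfov'])/2);T=np.array(c['hand_eye'])
    R=Rn.from_quat(s['tcp_rot']).as_matrix()
    o=s['ee_pos']+R@T[:3,3];d=R@T[:3,:3]@np.array([(u-c['cx'])/f,(v-c['cy'])/f,1.])
    return o+d*(z-o[2])/d[2]
def heads(im):
    hsv=cv2.cvtColor(im,cv2.COLOR_RGB2HSV);H,S,V=[hsv[...,i].astype(int) for i in range(3)]
    m=dict(red=((H<6)|(H>174))&(S>200)&(V>150),blue=(H>105)&(H<130)&(S>150),white=(S<30)&(V>190),brass=(H>23)&(H<33)&(S>110)&(V>190))
    out={}
    for k,q in m.items():
        n,l,st,c=cv2.connectedComponentsWithStats(q.astype(np.uint8))
        out[k]=[(c[i].round(1),st[i]) for i in range(1,n) if st[i][4]>150]
    return out
E
python3 - <<'E'
from h import *
s=state();im=cv2.imread('pics/w1.png')[:,:,::-1].copy()
for k,L in heads(im).items():
    for c,st in L: print(k,c,st,wplane(s,*c,0.088).round(4))
E
```

```text
red [321.5 243.8] [ 302  224   40   41 1288] [ 0.4899 -0.0717  0.088 ]
blue [ 77.6 237. ] [ 47 222  48  40 611] [0.4939 0.0721 0.088 ]
brass [ 91.4 222.5] [ 57 209  58  47 477] [0.5028 0.0623 0.088 ]
brass [324.7 222.3] [287 212  73  32 519] [ 0.5032 -0.0735  0.088 ]
brass [623.3 252.6] [601 246  39  15 273] [ 0.4847 -0.2516  0.088 ]
```

```bash
python3 -m crank '[[[0,0,0],[0.025,0.0005,-0.0025],0],[[0,0,0],[0.055,0.0005,-0.0025],0],[[0,0,0],[0.07,0.0005,-0.0025],0],[[0,0,0],[0.073,0.0005,-0.0025],0],[[0,0,0],[0.073,0.0005,-0.0025],0]]'
python3 - <<'E'
from h import *
s=state();print(s['ee_pos'],s['force'])
for n in('wrist','scene'):
    im=snapshot(n);cv2.imwrite(f'pics/{n}2.png',im[:,:,::-1])
a=cv2.imread('pics/wrist2.png')[180:400,200:440];b=cv2.resize(cv2.imread('pics/scene2.png')[190:290,200:320],None,fx=2.2,fy=2.2)
cv2.imwrite('pics/c2.png',np.hstack([a,b]))
E
```

```text
time_s: 2.08
ee_pos: [0.4881, -0.0752, 0.0992]
tcp_rot: [0.707, -0.0, -0.707, -0.0]
force: [-0.3, -0.9, 1.2]
gripper_width: 0.0
[ 0.48811465 -0.07517855  0.09924236] [-0.28462696 -0.87115477  1.16197578]
```

View pics/c2.png

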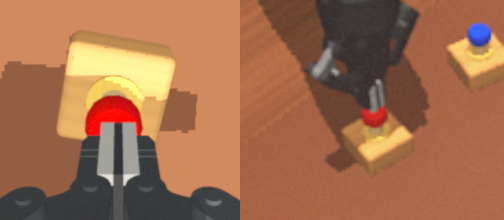

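```bash
python3 -m crank '[[[0,0,0],[0.003,-0.0025,0],0],[[0,0,0],[0.006,-0.0025,0],0],[[0,0,0],[0.009,-0.0025,0],0],[[0,0,0],[0.011,-0.0025,0],0]]'; python3 -m crank '[[[0,0,0],[0.002,0,0],0],[[0,0,0],[0.004,0,0],0],[[0,0,0],[0.006,0,0],0]]'
```

```text
time_s: 2.68
ee_pos: [0.4878, -0.0721, 0.0872]
tcp_rot: [0.707, -0.0, -0.707, -0.0]
force: [-0.5, 1.3, 2.6]
gripper_width: 0.001
time_s: 3.05
ee_pos: [0.4878, -0.0721, 0.0812]
tcp_rot: [0.707, -0.0, -0.707, -0.0]
force: [-0.6, 1.6, 0.9]
gripper_width: -0.003
```

```bash
for i in 1; do python3 -m crank '[[[0,0,0],[0.001,0,0],0],[[0,0,0],[0.002,0,0],0]]'; done;  python3 -m crank '[[[0,0,0],[0.0005,0,0],0],[[0,0,0],[0.001,0,0],0]]'; python3 -m crank '[[[0,0,0],[0.0005,0,0],0],[[0,0,0],[0.001,0,0],0]]'
```

```text
time_s: 3.3
ee_pos: [0.4878, -0.0721, 0.0792]
tcp_rot: [0.707, -0.0, -0.707, -0.0]
force: [-0.8, 1.5, 3.2]
gripper_width: -0.003
time_s: 3.55
ee_pos: [0.4877, -0.0721, 0.0783]
tcp_rot: [0.707, -0.0, -0.707, -0.0]
force: [-0.8, 1.6, 2.7]
gripper_width: -0.001
time_s: 3.8
ee_pos: [0.4878, -0.0721, 0.078]
tcp_rot: [0.707, -0.0, -0.707, 0.0]
force: [-4.2, 3.1, 11.0]
gripper_width: -0.002
```

Red is home: contact force is 11 N and the tip is at 78 mm. Lifting now and moving to white.

```bash
python3 -m crank '[[[0,0,0],[-0.03,0,0],0],[[0,0,0],[-0.08,0,0],0],[[0,0,0],[-0.08,-0.06,-0.002],0],[[0,0,0],[-0.08,-0.12,-0.004],0],[[0,0,0],[-0.08,-0.18,-0.007],0]]';python3 -m crank '[[[0,0,0],[0,-0.05,-0.002],0],[[0,0,0],[0,-0.1,-0.004],0],[[0,0,0],[0,-0.153,-0.006],0],[[0,0,0],[0,-0.153,-0.006],0],[[0,0,0],[0.02,-0.153,-0.006],0]]'
python3 - <<'E'
from h import *
s=state();print(s['ee_pos'],s['force'])
im=snapshot('wrist');cv2.imwrite('pics/w3.png',im[:,:,::-1])
for k,L in heads(im).items():
    for c,st in L: print(k,c,st,wplane(s,*c,0.088).round(4))
E
```

```text
time_s: 4.42
ee_pos: [0.4949, 0.1092, 0.1574]
tcp_rot: [0.707, -0.001, -0.707, -0.0]
force: [1.2, -0.0, 0.0]
gripper_width: 0.001
time_s: 5.05
ee_pos: [0.508, 0.1867, 0.1418]
tcp_rot: [-0.706, -0.046, 0.707, -0.013]
force: [0.5, -0.5, 0.7]
gripper_width: 0.005
[0.50797563 0.18666297 0.14179449] [ 0.52643642 -0.47953296  0.69424723]
blue [511.4 316. ] [ 487  294   50   45 1707] [0.4915 0.0837 0.088 ]
white [186.1 264.5] [ 164  243   45   44 1537] [0.5036 0.2614 0.088 ]
brass [611.5  20.3] [ 586    0   54   46 1997] [0.6349 0.0762 0.088 ]
brass [203.6 235.2] [180 228  43  20 270] [0.5213 0.2517 0.088 ]
brass [502.6 283.4] [478 277  42  16 246] [0.5101 0.0928 0.088 ]
```

View pics/w3.png

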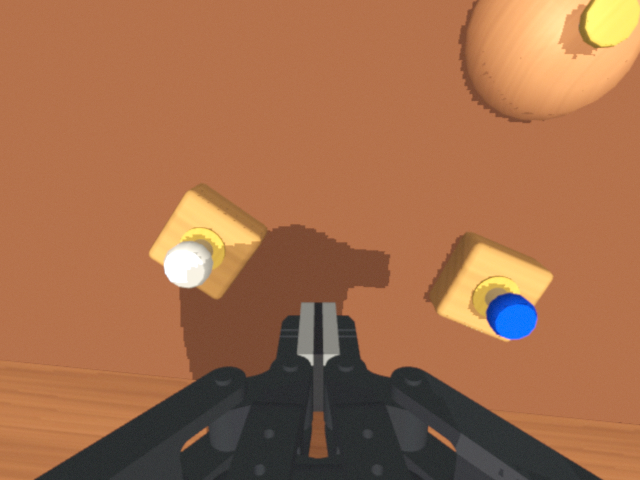

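Run:
```python
from h import *
s=state();print(s['joints'].round(3),s['qd'].round(3));print(Rn.from_quat(s['tcp_rot']).as_matrix().round(4))
```

```text
[ 0.083 -0.083 -0.26   1.398  0.047  3.141] [-0.001  0.003 -0.014  0.041 -0.004  0.   ]
[[-0.008   0.084  -0.9964]
 [ 0.0462 -0.9954 -0.0843]
 [-0.9989 -0.0467  0.0041]]
```

Joint 6 reached the end of its range, so the tool could not get there. I'll turn the tool the other way about its axis.

```bash
python3 -m crank '[[[-0.18,0,0],[0,0,0],0],[[-0.36,0,0],[-0.01,0,0],0],[[-0.54,0,0],[-0.02,0,0],0],[[-0.72,0,0],[-0.02,0,0],0],[[-0.9,0,0],[-0.02,0,0],0]]'
python3 - <<'E'
from h import *
s=state();print(s['joints'].round(3),s['ee_pos']);R=Rn.from_quat(s['tcp_rot']).as_matrix();print(R.round(4))
G=np.array([[0,1,0],[0,0,-1],[-1,0,0]]).astype(float)
print(Rn.from_matrix(R.T@G).as_rotvec(), R.T@(np.array([.502,.261,.135])-s['ee_pos']))
E
```

```text
time_s: 5.72
ee_pos: [0.5067, 0.1855, 0.1606]
tcp_rot: [0.628, 0.351, -0.616, 0.32]
force: [0.3, -0.3, -0.3]
gripper_width: 0.007
[ 0.081 -0.09  -0.226  1.437  0.046  2.233] [0.50671342 0.18548964 0.16056574]
[[-0.0067  0.8359 -0.5488]
 [ 0.0461 -0.548  -0.8352]
 [-0.9989 -0.0309 -0.0348]]
[-0.58069241 -0.0428304   0.01992691] [ 0.02904865 -0.04452802 -0.05959085]
```

```bash
python3 -m crank '[[[-0.15,-0.011,0.005],[0,-0.011,-0.015],0],[[-0.29,-0.022,0.01],[0.01,-0.022,-0.03],0],[[-0.44,-0.033,0.015],[0.02,-0.033,-0.045],0],[[-0.58,-0.043,0.02],[0.029,-0.0445,-0.0595],0],[[-0.58,-0.043,0.02],[0.029,-0.0445,-0.0595],0]]'
python3 - <<'E'
from h import *
s=state();print(s['joints'].round(3),s['ee_pos']);R=Rn.from_quat(s['tcp_rot']).as_matrix();print(R.round(4))
im=snapshot('wrist');cv2.imwrite('pics/w4.png',im[:,:,::-1])
for k,L in heads(im).items():
    for c,st in L: print(k,c,st,wplane(s,*c,0.088).round(4))
E
```

```text
time_s: 6.35
ee_pos: [0.5016, 0.2618, 0.1343]
tcp_rot: [-0.501, -0.499, 0.502, -0.499]
force: [-1.6, -0.5, -0.3]
gripper_width: 0.0
[ 0.25   0.006 -0.18   1.387 -0.     1.826] [0.50155807 0.26184854 0.13429016]
[[-1.7e-03  1.0e+00 -4.7e-03]
 [-5.0e-04 -4.7e-03 -1.0e+00]
 [-1.0e+00 -1.7e-03  5.0e-04]]
white [317.1 272.7] [ 294  249   47   49 1754] [0.5013 0.2643 0.088 ]
```

View pics/w4.png

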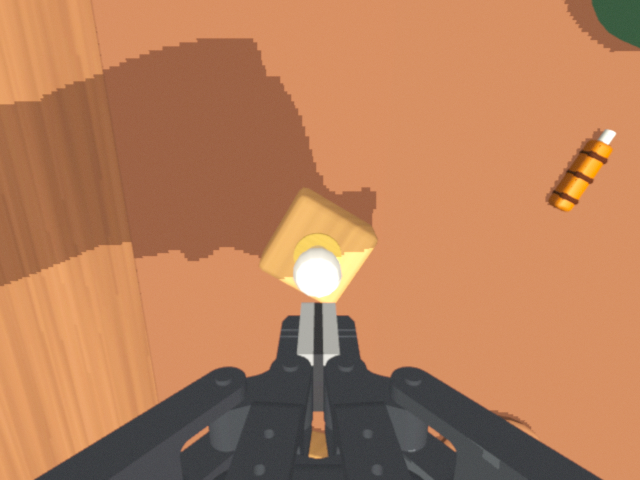

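White is centred under the fingers at (317,272). Descending.

```bash
python3 -m crank '[[[0,0,0],[0.02,0,0.0],0],[[0,0,0],[0.038,0,0],0],[[0,0,0],[0.042,0,0],0],[[0,0,0],[0.046,0,0],0],[[0,0,0],[0.05,0,0],0]]';python3 -m crank '[[[0,0,0],[0.002,0,0],0],[[0,0,0],[0.004,0,0],0]]'; python3 -m crank '[[[0,0,0],[0.001,0,0],0],[[0,0,0],[0.001,0,0],0]]'
```

```text
time_s: 7.02
ee_pos: [0.5028, 0.2617, 0.0863]
tcp_rot: [0.502, 0.498, -0.501, 0.499]
force: [-1.8, -1.6, 3.2]
gripper_width: -0.002
time_s: 7.28
ee_pos: [0.5028, 0.2617, 0.0821]
tcp_rot: [0.502, 0.498, -0.501, 0.499]
force: [-0.7, -2.4, 3.7]
gripper_width: 0.001
time_s: 7.52
ee_pos: [0.5027, 0.2618, 0.0809]
tcp_rot: [0.502, 0.499, -0.501, 0.499]
force: [0.4, -0.4, 0.4]
gripper_width: 0.001
```

```bash
python3 -m crank '[[[0,0,0],[0.001,0,0],0],[[0,0,0],[0.002,0,0],0]]';python3 -m crank '[[[0,0,0],[0.001,0,0],0],[[0,0,0],[0.001,0,0],0]]'; python3 -m crank '[[[0,0,0],[0.0005,0,0],0],[[0,0,0],[0.001,0,0],0]]'
```

```text
time_s: 7.78
ee_pos: [0.5027, 0.2619, 0.0789]
tcp_rot: [0.502, 0.499, -0.501, 0.499]
force: [-1.2, -0.6, 3.1]
gripper_width: -0.001
time_s: 8.02
ee_pos: [0.5028, 0.2619, 0.0781]
tcp_rot: [0.502, 0.499, -0.501, 0.499]
force: [-0.1, -1.0, 3.7]
gripper_width: -0.002
time_s: 8.28
ee_pos: [0.5028, 0.2619, 0.078]
tcp_rot: [0.502, 0.498, -0.501, 0.499]
force: [-4.1, -1.3, 14.4]
gripper_width: -0.004
```

White is home (14 N at 78 mm). Next is blue.

```bash
python3 -m crank '[[[0,0,0],[-0.025,0,0],0],[[0,0,0],[-0.058,0,0],0],[[0,0,0],[-0.058,-0.005,0.06],0],[[0,0,0],[-0.058,-0.01,0.12],0],[[0,0,0],[-0.058,-0.0145,0.18],0]]';python3 -m crank '[[[0,0,0],[0,0,0],0]]'
python3 - <<'E'
from h import *
s=state();print(s['joints'].round(3),s['ee_pos']);R=Rn.from_quat(s['tcp_rot']).as_matrix();print(R.round(4))
im=snapshot('wrist');cv2.imwrite('pics/w5.png',im[:,:,::-1])
for k,L in heads(im).items():
    for c,st in L: print(k,c,st,wplane(s,*c,0.088).round(4))
E
```

```text
time_s: 8.9
ee_pos: [0.4865, 0.0805, 0.1345]
tcp_rot: [0.501, 0.499, -0.501, 0.499]
force: [0.7, 0.1, -0.4]
gripper_width: -0.005
time_s: 9.02
ee_pos: [0.4869, 0.0785, 0.1345]
tcp_rot: [0.503, 0.497, -0.503, 0.498]
force: [-0.3, -0.3, 0.4]
gripper_width: 0.004
[-0.106 -0.223 -0.393  1.4   -0.     1.475] [0.48687895 0.07850774 0.13449619]
[[ 3.000e-04  9.999e-01 -1.050e-02]
 [-3.000e-04 -1.050e-02 -9.999e-01]
 [-1.000e+00  3.000e-04  3.000e-04]]
blue [319.7 267.5] [ 297  245   47   47 1601] [0.4881 0.0837 0.088 ]
brass [613.3 282.3] [592 257  44  39 480] [0.6404 0.0735 0.088 ]
```

View pics/w5.png

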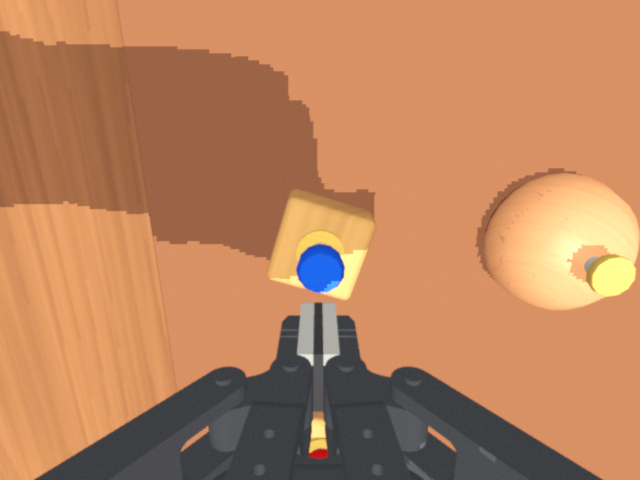

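Blue is at (320,267), about 2–3 mm ahead of the fingers. I'll correct for that and descend.

```bash
python3 -m crank '[[[0,0,0],[0.02,0.001,-0.0025],0],[[0,0,0],[0.038,0.001,-0.0025],0],[[0,0,0],[0.042,0.001,-0.0025],0],[[0,0,0],[0.046,0.001,-0.0025],0],[[0,0,0],[0.05,0.001,-0.0025],0]]';python3 -m crank '[[[0,0,0],[0.002,0,0],0],[[0,0,0],[0.004,0,0],0]]'; python3 -m crank '[[[0,0,0],[0.001,0,0],0],[[0,0,0],[0.001,0,0],0]]'
```

```text
time_s: 9.7
ee_pos: [0.4884, 0.0846, 0.0853]
tcp_rot: [0.502, 0.499, -0.501, 0.499]
force: [-2.6, 1.2, 2.6]
gripper_width: -0.003
time_s: 9.95
ee_pos: [0.4884, 0.0844, 0.0811]
tcp_rot: [0.502, 0.498, -0.501, 0.499]
force: [-0.1, 1.8, 2.6]
gripper_width: -0.0
time_s: 10.2
ee_pos: [0.4883, 0.0842, 0.0799]
tcp_rot: [0.502, 0.498, -0.501, 0.499]
force: [0.3, 0.0, 1.3]
gripper_width: 0.003
```

```bash
python3 -m crank '[[[0,0,0],[0.0005,0,0],0],[[0,0,0],[0.001,0,0],0]]';python3 -m crank '[[[0,0,0],[0.001,0,0],0],[[0,0,0],[0.001,0,0],0]]'; python3 -m crank '[[[0,0,0],[0.0005,0,0],0],[[0,0,0],[0.001,0,0],0]]'
```

```text
time_s: 10.45
ee_pos: [0.4883, 0.0842, 0.0789]
tcp_rot: [0.502, 0.498, -0.501, 0.499]
force: [0.4, 0.1, 1.5]
gripper_width: -0.001
time_s: 10.7
ee_pos: [0.4883, 0.0842, 0.0781]
tcp_rot: [0.502, 0.498, -0.501, 0.499]
force: [0.1, -0.1, 4.4]
gripper_width: -0.003
time_s: 10.95
ee_pos: [0.4884, 0.0842, 0.0779]
tcp_rot: [0.502, 0.498, -0.501, 0.499]
force: [-4.1, 0.6, 16.1]
gripper_width: -0.002
```

Blue is home (16 N at 78 mm). Lifting and moving to hover over the bell. I'll check the pegs from there.

```bash
python3 -m crank '[[[0,0,0],[-0.025,0,0],0],[[0,0,0],[-0.06,0,0],0],[[0,0,0],[-0.06,0.05,0.002],0],[[0,0,0],[-0.06,0.1,0.004],0],[[0,0,0],[-0.06,0.1435,0.0045],0]]';python3 -m crank '[[[0,0,0],[0,0,0],0],[[0,0,0],[0,0,0],0]]'
python3 - <<'E'
from h import *
s=state();print(s['joints'].round(3),s['ee_pos'],s['force']);R=Rn.from_quat(s['tcp_rot']).as_matrix();print(R.round(4))
im=snapshot('wrist');cv2.imwrite('pics/w6.png',im[:,:,::-1])
for k,L in heads(im).items():
    for c,st in L: print(k,c,st,wplane(s,*c,0.095).round(4))
im=snapshot('scene');cv2.imwrite('pics/s6.png',im[:,:,::-1])
E
```

```text
time_s: 11.58
ee_pos: [0.6329, 0.0788, 0.1362]
tcp_rot: [-0.501, -0.499, 0.501, -0.499]
force: [1.1, -0.0, 1.1]
gripper_width: 0.004
time_s: 11.82
ee_pos: [0.6308, 0.0791, 0.1362]
tcp_rot: [-0.501, -0.499, 0.502, -0.498]
force: [0.2, 0.1, 0.4]
gripper_width: 0.001
[-0.081  0.217  0.049  1.404  0.     1.495] [0.63075647 0.07912672 0.13619734] [0.16201481 0.08804047 0.3753185 ]
[[-1.2e-03  1.0e+00 -5.2e-03]
 [ 1.0e-04 -5.2e-03 -1.0e+00]
 [-1.0e+00 -1.2e-03 -1.0e-04]]
blue [ 66.3 256.1] [  38  240   51   44 1058] [0.5071 0.0936 0.095 ]
brass [ 91.  269.5] [ 79 250  21  42 221] [0.5178 0.0863 0.095 ]
```

View pics/w6.png

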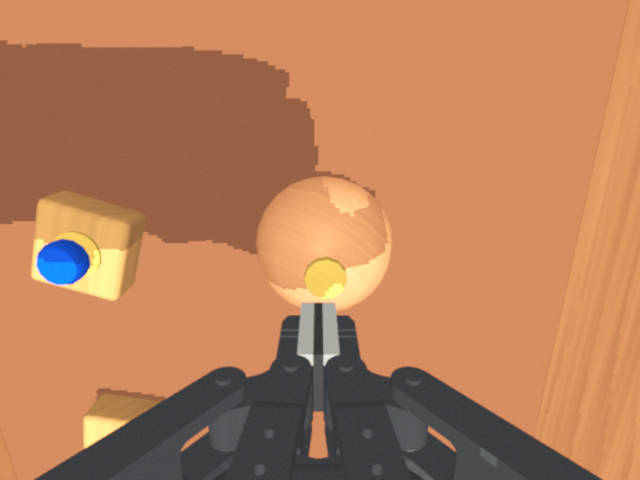

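View pics/s6.png

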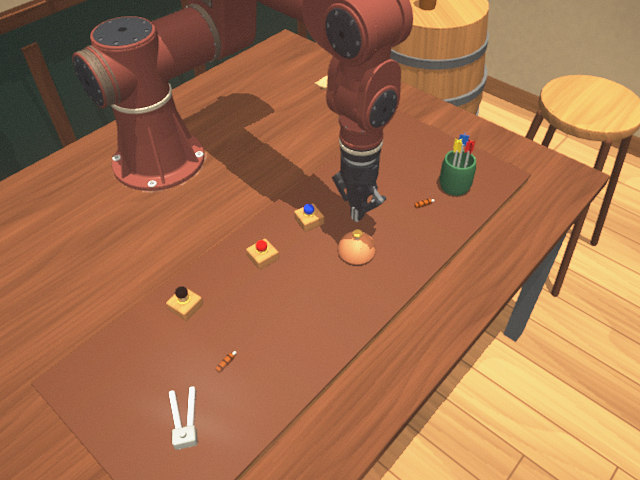

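The button is at (325,278), about 3 mm right of the finger line. In the scene view red and blue sit lower than before. White is hidden behind the gripper.

```bash
python3 - <<'E'
from h import *
s=state();print(s['ee_pos'],wplane(s,325,277.5,0.094))
E
python3 -m crank '[[[0,0,0],[0.015,0.0025,0],0],[[0,0,0],[0.03,0.0025,0],0],[[0,0,0],[0.037,0.0025,0],0],[[0,0,0],[0.037,0.0025,0],0]]'
python3 - <<'E'
from h import *
s=state();print(s['ee_pos'],s['force'])
im=snapshot('wrist');cv2.imwrite('pics/w7.png',im[200:420,180:460,::-1])
E
```

```text
[0.6308009 0.0792141 0.1372629] [0.6346504  0.08033083 0.094     ]
time_s: 12.42
ee_pos: [0.6334, 0.0791, 0.0988]
tcp_rot: [-0.501, -0.499, 0.502, -0.498]
force: [-0.4, 0.3, -0.6]
gripper_width: -0.002
[0.63335761 0.07911588 0.09882111] [-0.38908403  0.27698804 -0.6059347 ]
```

View pics/w7.png

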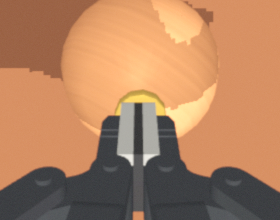

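```bash
python3 -m crank '[[[0,0,0],[0.002,0,0],0],[[0,0,0],[0.004,0,0],0],[[0,0,0],[0.006,0,0],0],[[0,0,0],[0.0075,0,0],0],[[0,0,0],[0.008,0,0],0]]';python3 -m crank '[[[0,0,0],[0,0,0],0],[[0,0,0],[0,0,0],0]]'
```

```text
time_s: 13.1
ee_pos: [0.6343, 0.079, 0.0922]
tcp_rot: [0.502, 0.498, -0.501, 0.499]
force: [-0.4, 0.6, 2.9]
gripper_width: 0.003
time_s: 13.35
ee_pos: [0.6343, 0.079, 0.0922]
tcp_rot: [0.502, 0.498, -0.501, 0.499]
force: [0.3, 0.5, 3.7]
gripper_width: 0.0
```

```bash
python3 -m crank '[[[0,0,0],[0.0007,0,0],0],[[0,0,0],[0.0015,0,0],0],[[0,0,0],[0.0015,0,0],0]]';python3 -m crank '[[[0,0,0],[0.0005,0,0],0],[[0,0,0],[0.0005,0,0],0],[[0,0,0],[0.0005,0,0],0]]'
```

```text
time_s: 13.72
ee_pos: [0.6343, 0.0791, 0.0905]
tcp_rot: [0.502, 0.498, -0.501, 0.499]
force: [1.6, 1.4, 3.7]
gripper_width: 0.004
time_s: 14.1
ee_pos: [0.6343, 0.079, 0.09]
tcp_rot: [0.502, 0.498, -0.501, 0.499]
force: [1.3, 0.2, 3.8]
gripper_width: -0.002
```

The button is 5 mm down at about 4 N, past the 3 mm ring point. Releasing straight up.

```bash
python3 -m crank '[[[0,0,0],[-0.004,0,0],0],[[0,0,0],[-0.02,0,0],0],[[0,0,0],[-0.06,0,0],0],[[0,0,0],[-0.11,0,0],0],[[0,0,0],[-0.16,0,0.0],0]]'; python3 -m crank '[[[0,0,0],[0,-0.02,0.05],0],[[0,0,0],[0,-0.04,0.1],0],[[0,0,0],[0,-0.04,0.15],0],[[0,0,0],[0,-0.04,0.2],0],[[0,0,0],[0,-0.04,0.22],0]]'; python3 -m crank '[[[0,0,0],[0,0,0],0],[[0,0,0],[0,0,0],0]]'
python3 - <<'E'
from h import *
s=state();print(s['joints'].round(2),s['ee_pos'],s['force'])
for n in('scene','top'):
    im=snapshot(n);cv2.imwrite(f'pics/{n}8.png',im[:,:,::-1])
E
```

```text
time_s: 14.72
ee_pos: [0.6333, 0.0791, 0.252]
tcp_rot: [-0.501, -0.499, 0.501, -0.499]
force: [1.0, -0.3, -0.4]
gripper_width: -0.003
time_s: 15.35
ee_pos: [0.5921, -0.143, 0.2502]
tcp_rot: [0.502, 0.498, -0.502, 0.498]
force: [0.7, 1.6, -0.5]
gripper_width: 0.0
time_s: 15.6
ee_pos: [0.5929, -0.1395, 0.2501]
tcp_rot: [0.501, 0.499, -0.501, 0.499]
force: [0.4, 0.7, 0.8]
gripper_width: -0.001
[-0.45  0.14  0.17  1.6   0.    1.13] [ 0.59286242 -0.13954639  0.25009815] [0.41656487 0.67450548 0.75601872]
```

View pics/scene8.png

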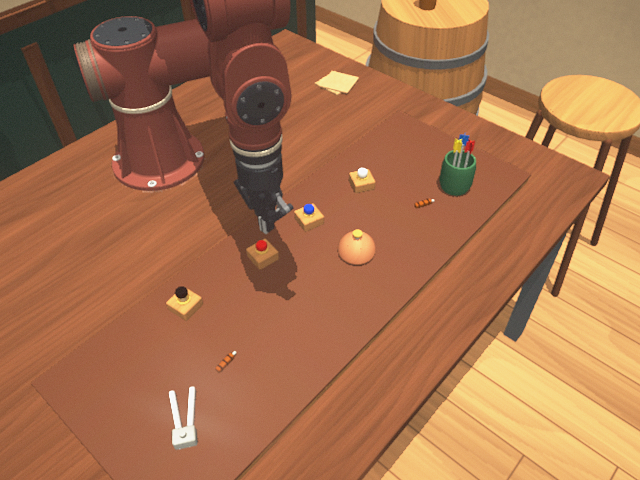

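View pics/top8.png

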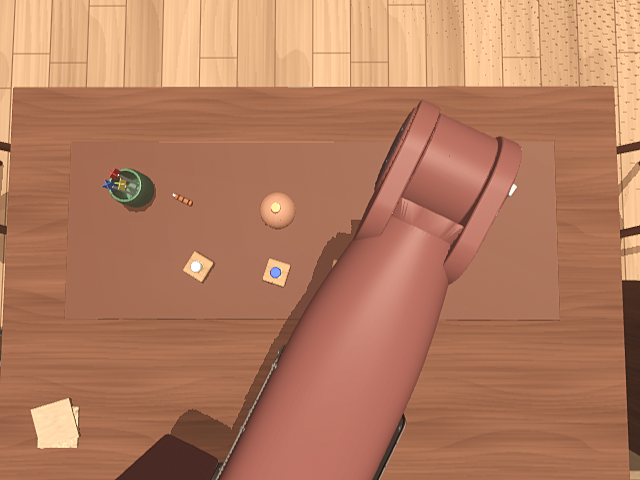

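Run:
```python
import cv2,numpy as np
R=dict(white=(363,170),blue=(309,207),red=(262,243),black=(182,293),bell=(357,245))
out=[]
A=cv2.imread('pics/scene0.png');B=cv2.imread('pics/scene8.png')
for im in(A,B): out.append(np.hstack([cv2.resize(im[v-20:v+20,u-20:u+20],(155,155),interpolation=cv2.INTER_NEAREST) for u,v in R.values()]))
cv2.imwrite('pics/cmp.png',np.vstack(out))
c=camera=None
from h import *
for n,p,q in[('white',(.5015,.2615,.09),(.5015,.2615,.078))]:
    c=camera_model('scene');f=240/np.tan(np.radians(c['vfov'])/2)
    for X in(p,q):
        y=np.array(c['R'])@X+c['t'];print(n,f*y[0]/y[2]+c['cx'],f*y[1]/y[2]+c['cy'])
```

```text
white 363.18263095647933 165.9054611945599
white 362.976093121895 169.62375004652807
```

View pics/cmp.png

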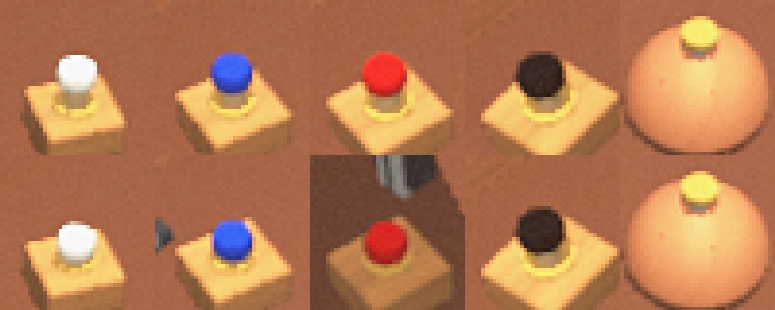

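The comparison shows white, blue and red all dropped to within a sliver of the collar. Black still stands, the bell has not moved and its button is back up. Handing in.

```bash
python3 -c "
from rig import *
print(job_done())"
```

```text
the job is handed in; nothing more can be done
None
```

I pushed the red, white and blue pegs home in that order, left black standing, then pressed the bell button once and let it go. I handed in at about 15.7 s.

- **Pegs:** each push ended at a stop, with the fingertips at 78 mm above the table and 11, 14 and 16 N measured. The final scene picture shows all three heads sitting low and black unchanged.
- **Bell:** the button went down about 5 mm at about 4 N, past the 3 mm ring point. I had no direct signal that it rang. Afterwards the button was back up and the bell was in the same place.
- **Other items:** I saw no change in the pot, the punch or the shafts in the last scene picture, but I did not measure them. In the last top view the arm hid the red and black pegs, one shaft and most of the punch.
- **Joint limit:** on the way to white, joint 6 ran up to its limit (3.141 read against a stated 3.14), so the tool stopped short and tilted slightly in free air. I turned it back about its axis before going on. I can't tell from the reading whether this counts as passing the joint's range.
- **Position error:** the red and blue pegs were pressed about 2–4 mm from where the top camera put them, and the others within about 3 mm. All presses landed on the flat heads.

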